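# Rebuild a gas burner and hold its knob in for lighting

## Task

One burner of the two-burner gas hob was taken apart for cleaning: put its loose cap back on the bare burner head, set down rather than dropped and let go so that it sits seated and level. Then turn the loose control knob so the flat in its bore matches the flat of that burner's bare valve stem, push it fully home on the stem and press it in as far as it goes; finish while still holding it pressed in, as for lighting the burner. Leave the other things on the worktop where they are.

Things in the scene. Friction and masses are not known exactly. Their poses are not given: they have to be found in the camera images.
- hob: Gas hob in the worktop, fixed: flat steel sheet 320 (x) x 440 (y) x 8 mm. Origin: centre of its underside (z = 0). Its -x edge is its front, towards the robot. Two burners side by side (own x +35, y +105 and -105 mm), each with its upright valve stem 140 mm in front of it (own x -105 mm). Which one is dismantled varies.
- open_burner: Dismantled burner, fixed on the hob: base 80 mm wide, 8 mm high, and on it the bare aluminium head, a ring of 54 mm outer, 39 mm inner diameter, its flat rim 22 mm above the hob sheet. No cap, no pan support. Two pins up to 13 mm above the sheet stand 42 mm out, rear left and rear right. Origin: on the sheet, on the head's axis; x to the hob's rear; its bare valve stem is at own x -140 mm.
- burner_seat (a point): Centre of the top rim of the bare burner head, 30 mm above the worktop; axes as open_burner. A seated cap has its origin 5 mm below this point.
- cap: Loose burner cap, black enamelled steel, about 110 g: disc 60 mm across with a spigot below (5 mm deep, 35 mm across, 29 mm at its foot) that drops into the head's hole. Height 12.5 mm; its vertical edge lies 5 to 10 mm above the origin, chamfered above to 54 mm. Origin: centre of the spigot's foot; z up. Starts on the worktop, spigot down, left or right of the hob.
- knob: Loose cooker knob, black plastic, about 35 g: round skirt 44 mm across, to 19 mm high; on it a bar grip 14 mm wide (y), x -19 to +21 mm, top at 34 mm. A white line marks the bar's +x end (pointer). Below, on the axis, a D bore 16 mm deep, 11.2 mm across, flat wall 2.1 mm from the axis on the +x side. Origin: centre of the underside; z up. Starts upright on the worktop, across the hob from the cap.
- knob_pointer (a point): Tip of the knob's pointer line: on top of the bar, 21 mm from the knob's axis on its +x side, 34 mm above its underside.
- stem_top (a point): Top end, on the axis, of the bare valve stem: upright, 24 mm above the hob sheet (32 mm above the worktop) when not pressed; steel, 10 mm diameter, flat 1.5 mm from the axis on its +x side (hob's rear); round edge of the top slightly chamfered; does not turn. With the knob home the knob's origin is 16 mm below this point, its pointer along this x axis, like the other burner's knob.
- stem (a joint): How far the valve stem is pressed down, m: 0 at rest, 0.006 at its stop. A spring pushes it back up with about 3 N at rest and 8.5 N at the stop. The fitted knob's skirt stands 8 mm clear of the sheet at rest and 2 mm at the stop.
- other_burner: The complete burner, fixed, with cap, iron pan support (190 mm square, top 45 mm above the sheet) and control knob in place, pointer to the rear (off). Leave as it is. Origin: on the sheet at its axis; its knob at own x -140 mm.
- pan_support: Loose iron pan support of the dismantled burner, 190 mm square, 45 mm high, laid on the worktop, far left; not used. Origin: centre of its underside.
- strainer: Sink strainer basket, steel, 82 mm across, 42 mm high, with a small post; bystander, right of the hob. Origin: centre of its underside.
- screwdriver: Screwdriver lying on the worktop, about 200 mm long along its x; bystander, far right. Origin: under its middle.
- brush: Wooden brush lying on the worktop, about 160 mm long along its x; bystander, left rear. Origin: under its middle.
- bowl: Glass bowl, 150 mm across, 65 mm high; bystander, far right. Origin: centre of its underside.
- mug: White mug, 82 mm across, 95 mm high; bystander, far left. Origin: centre of its underside.
- jar: Glass jar with steel lid, 68 mm across, 110 mm high; bystander, far right. Origin: centre of its underside.
Things that resemble listed ones, but are neither listed nor needed, are in the scene too. Several things have the shape of the cap; the one meant has the colours described above.

How it is judged:
By the outcome, as a careful person would: the job done as asked, in the order asked, and still so for the second after the job is handed in, while the arm keeps its last pose, push and grip.
It also fails if it takes over 61 s, if anything falls off the work surface, if the arm or the gripper's body presses on something with over 40 N, if the wrist force passes 120 N, or if a joint passes its speed limit or range.

## Robot

A 7-joint arm with a two-finger parallel gripper is mounted at the origin on the work surface. World frame = base frame: x ahead of the robot, y to its left, z up, the work surface at z = 0. Lengths are in m, angles in rad, forces in N, time in s.
With the tool pointing down it reaches from about 0.425 to 0.925 m from the base axis. Payload 6.8 kg.
Tool frame: the origin (TCP) lies on the front face of the gripper's body, between the roots of the fingers; the fingertips stand 73 mm ahead of it and the grasp point (between the pads) lies 54 mm ahead of it (env.nose_length is the distance from the TCP to the fingertips, in m); z points along the fingers, y is the line along which they close (so a half turn about z gives the same grasp; the last joint's range is limited). The gripper opens to 85 mm and grips with 20 to 120 N. Pads are 22 mm wide; open, the fingers measure 114 mm over their backs; the gripper's body (76 mm by 85 mm) begins 54 mm behind the grasp point. The pads swing forward as they close: fully open they stand 13 mm farther back than shut.
Start: joints at [1.079, 0.477, 0.022, 1.555, -0.011, 1.109, -0.083], TCP at [0.253, -0.626, 0.304] pointing down, gripper open.
Joint ranges: [-2.96, 2.96], [-0.34, 2.1], [-1.41, 1.46], [0.24, 2.44], [-1.37, 4.51], [0.17, 1.92], [-2.96, 2.96]. Speed limits (rad/s): [2.39, 2.39, 3.14, 3.14, 3.14, 3.14, 3.14].

## Interface

Orientations are given as a unit quaternion [w, x, y, z].
In Python, from cell import env, kin, camera, calibration, job gives the robot as it stands. The module is installed in compiled form; this text tells all that it offers. Calls block until the motion is done:
- env.reach(position, orientation): joint-space move of the TCP to a pose.
- env.movel(position, velocity=0.15, rot=None, stop_force=None): straight line of the TCP; rot=None keeps the orientation; velocity is the mean speed in m/s. With stop_force (N) it stops when the force on the tool has changed by that much, and returns True; else False.
- env.goto_joints(angles): joint-space move.
- env.grip(opening, f_grip=None): finger opening in m; f_grip is the grip in N (None keeps the last); returns when the fingers have stopped.
- env.dwell(seconds).
- kin.inverse_kinematics(position, orientation): joint angles nearest the present ones, or None.
- env.get_state(): the state.
- camera(name): name is "scene" or "top" or "wrist"; returns (picture, depth): 400x640x3 uint8, blue, green, red; 400x640 float32, m along the optical axis (not along the pixel's ray), 0 where there is no reading.
- calibration(name): a dict with "fx", "fy", "cx", "cy" (pixels), "rvec" (rotation vector, rad) and "tvec" (3), from world to camera coordinates, as OpenCV has them. Camera axes: x right, y down, z forward; pixel columns grow to the right and rows downward; lengths in m; the calibration is good to about 2 mm. A picture is of the moment at which its call begins: read the wrist's pose just before it. calibration takes no time and is no camera call; for the wrist camera it gives the pose at the moment of the call.
A pose or a line that the arm cannot do raises env.PlanningError and nothing moves.
- job.job_done(): hands the job in; it is judged then, once.
The state is a dict: "time": time; "qpos": joint angles; "joint_velocities": joint speeds; "joint_torque": joint torques, N m; "tcp_pos": TCP position; "orientation": TCP orientation; "force": force on the tool from outside, world axes, zero at the start; "torque": the same for the moment, N m; "opening": finger opening in m; "gripper_force": force on a finger pad.
Only numpy, scipy, OpenCV 4.12 (cv2) and the standard library are available. Lean on these libraries where they do the work, as an engineer would, in place of code of your own. Each camera call takes 0.05 s, during which the arm holds its last target. There are 200 camera calls.

## Working session

There is one attempt and no reset: what is moved stays moved. The work goes in short steps, each a Python script; the robot and the scene stay as the last script left them, time stands still between calls to the robot, and variables do not carry over. Pictures are saved under pics/ and viewed, at most 11 in all, crops included, and the job is handed in when it is done.

```bash
mkdir -p pics
cat > h.py <<'E'
import numpy as np, cv2
from cell import env, kin, camera, calibration, job
def P(c):
    R=cv2.Rodrigues(np.array(c["rvec"],float))[0]; return R,np.array(c["tvec"],float).ravel()
def ray(c,u,v):
    R,t=P(c); d=R.T@np.array([(u-c["cx"])/c["fx"],(v-c["cy"])/c["fy"],1.]); return -R.T@t,d
def onplane(c,u,v,z):
    o,d=ray(c,u,v); return o+d*(z-o[2])/d[2]
def proj(c,p):
    R,t=P(c); q=R@np.array(p,float)+t; return np.array([c["fx"]*q[0]/q[2]+c["cx"],c["fy"]*q[1]/q[2]+c["cy"]])
def cloud(c,D):
    v,u=np.mgrid[:D.shape[0],:D.shape[1]]; R,t=P(c)
    q=np.stack([(u-c["cx"])/c["fx"]*D,(v-c["cy"])/c["fy"]*D,D],-1)-t
    return q@R
def down(yaw):  # tool z down, tool x at yaw
    return [0,np.cos(yaw/2),np.sin(yaw/2),0]
E
python3 - <<'E'
from h import *
s=env.get_state(); print({k:np.round(v,3) for k,v in s.items()})
for n in("scene","top"):
    c=calibration(n); im,D=camera(n); cv2.imwrite(f"pics/{n}0.png",im); np.save(f"pics/{n}0.npy",D)
    R,t=P(c); print(n,np.round(-R.T@t,3),np.round(R[2],2),c["fx"],c["cx"],c["cy"])
E
```

```text
{'time': np.float64(0.0), 'qpos': array([ 1.079,  0.478,  0.022,  1.556, -0.012,  1.109, -0.083]), 'joint_velocities': array([ 0.   , -0.002, -0.   , -0.   , -0.   ,  0.002,  0.001]), 'joint_torque': array([-1.0000e-03, -5.9646e+01,  1.6080e+00, -2.8120e+01,  1.2000e-02,
        9.0000e-03,  0.0000e+00]), 'tcp_pos': array([ 0.253, -0.625,  0.303]), 'orientation': array([-0.001,  0.982,  0.191, -0.   ]), 'force': array([-0.414,  0.436, -0.064]), 'torque': array([ 0.009, -0.054,  0.006]), 'gripper_force': np.float64(0.0), 'opening': np.float64(0.085)}
scene [ 1.393 -0.507  1.259] [-0.56  0.3  -0.78] 415.41197117061944 313.5318341246445 197.1481108568587
top [ 0.313 -0.017  1.425] [ 0.15 -0.01 -0.99] 398.5367887714893 325.5072733181068 198.6849041535704
```

View pics/top0.png

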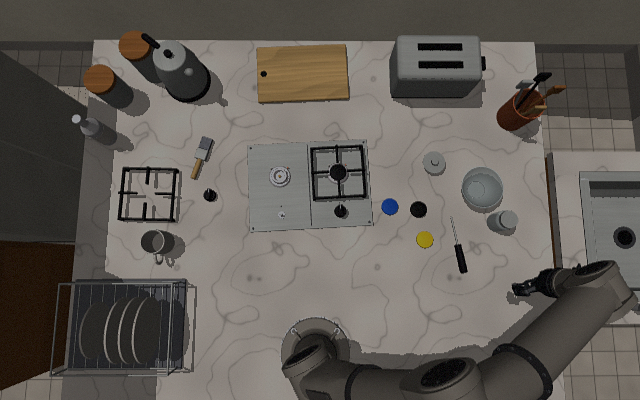

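View pics/scene0.png

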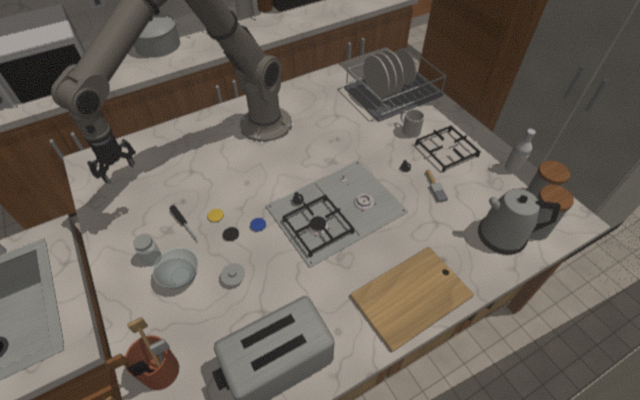

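Top view: the left burner (280,176) is dismantled, with its stem at (281,214). The knob is at (209,195). Cap-shaped things are black (418,209), blue (390,206) and yellow (425,240). Only the black one fits "black enamelled", to be confirmed in a close crop.

Run:
```python
from h import *
c=calibration("top"); D=np.load("pics/top0.npy")
for n,u,v,z in(("cap",418,209,.012),("blue",390,206,.012),("head",280,176,.03),("stem",281,214,.032),("knob",209,195,.03),("hobFL",250,232,.008),("hobFR",373,225,.008)): print(n,np.round(onplane(c,u,v,z),3),np.round(cloud(c,D)[v,u],3))
p=onplane(c,418,209,.012)
w=calibration("wrist");R,t=P(w);s=env.get_state();print("cam",-R.T@t-s["tcp_pos"],R[2],w["fx"])
env.reach([p[0]-.03,p[1],0.27],down(0))
w=calibration("wrist");R,t=P(w);s=env.get_state();print("cam",-R.T@t-s["tcp_pos"],R[2],s["time"],s["qpos"])
im,D=camera("wrist");cv2.imwrite("pics/w1.png",im)
np.savez("pics/w1.npz",im=im,D=D,**{k:np.array(v) for k,v in w.items()})
```

```text
cap [ 0.491 -0.367  0.012] [ 0.491 -0.367  0.012]
blue [ 0.502 -0.267  0.012] [ 0.502 -0.266  0.012]
head [0.607 0.127 0.03 ] [0.609 0.128 0.021]
stem [0.471 0.121 0.032] [0.471 0.122 0.028]
knob [0.539 0.377 0.03 ] [0.538 0.376 0.033]
hobFL [0.409 0.232 0.008] [0.41  0.233 0.002]
hobFR [ 0.434 -0.205  0.008] [ 0.435 -0.206 -0.004]
cam [0.06105936 0.02489725 0.06920079] [-0.24189756 -0.09601691 -0.96553939] 340.1851729380349
cam [0.06576434 0.00039275 0.06919727] [-2.60305822e-01 -6.74186566e-04 -9.65525983e-01] 1.3667 [ 5.66087981e-01  3.71095539e-01  2.95764471e-03  1.80133039e+00
 -2.82808289e-04  9.68800017e-01 -1.00330927e+00]
```

View pics/w1.png

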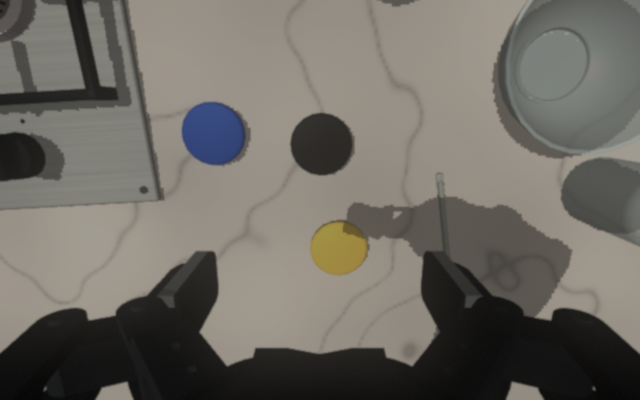

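```bash
cat >> h.py <<'E'
def shot(name):
    w=calibration("wrist"); s=env.get_state(); im,D=camera("wrist"); cv2.imwrite(f"pics/{name}.png",im)
    np.savez(f"pics/{name}.npz",im=im,D=D,tcp=s["tcp_pos"],**{k:np.array(v) for k,v in w.items()}); return w,im,D
def load(name):
    z=np.load(f"pics/{name}.npz"); return z,z["im"],z["D"]
def blob(m,guess,amin=100):
    m=cv2.morphologyEx(m.astype(np.uint8)*255,cv2.MORPH_OPEN,np.ones((3,3)))
    cs=[c for c in cv2.findContours(m,cv2.RETR_EXTERNAL,cv2.CHAIN_APPROX_NONE)[0] if cv2.contourArea(c)>amin]
    c=min(cs,key=lambda c:np.hypot(*(np.array(cv2.minEnclosingCircle(c)[0])-guess))); return c
def tri(rays):
    A=0;b=0
    for o,d in rays:
        d=d/np.linalg.norm(d);M=np.eye(3)-np.outer(d,d);A=A+M;b=b+M@o
    x=np.linalg.solve(A,b); return x,[np.linalg.norm(np.cross(x-o,d/np.linalg.norm(d))) for o,d in rays]
E
python3 - <<'E'
from h import *
def cap(z,im,D,g):
    m=im.max(2)<62; c=blob(m,g,800); e=cv2.fitEllipse(c); print("ell",np.round(e[0],1),np.round(e[1],1),cv2.contourArea(c)); return e[0]
z1,im1,D1=load("w1"); cv2.imwrite("pics/crop1.png",cv2.resize(im1[80:290,160:440],None,fx=2.5,fy=2.5))
u1=cap(z1,im1,D1,(322,144))
p=onplane(z1,*u1,.01); print(p)
env.movel([p[0]-.06,p[1],.17],velocity=.3)
w,im,D=shot("w2"); u2=cap(w,im,D,proj(w,p)); print(onplane(w,*u2,.01)); print(tri([ray(z1,*u1),ray(w,*u2)]))
C=cloud(w,D); u,v=map(int,u2); print("depth z",np.median(C[v-8:v+8,u-8:u+8,2]),"table",np.median(C[v-8:v+8,u+110:u+120,2]),env.nose_length)
# on to the burner and stem
env.movel([p[0],p[1],.27],velocity=.4)
env.reach([.46,.125,.27],down(0.05)); shot("w3")
env.movel([.41,.125,.19],velocity=.3); shot("w4")
env.reach([.50,.377,.25],down(0.0)); shot("w5"); print(env.get_state()["time"])
cv2.imwrite("pics/m34.png",cv2.resize(np.vstack([load("w3")[1][:280],load("w4")[1][:280]]),(640,560)))
E
```

```text
ell [321.3 143.8] [59.2 59.4] 2759.5
[ 0.49337597 -0.37008061  0.01      ]
ell [317.9 117.2] [87.6 89.8] 6174.5
[ 0.4936755 -0.3699711  0.01     ]
(array([ 0.49377827, -0.37001848,  0.01409006]), [np.float64(3.391297181319366e-05), np.float64(3.39129718132243e-05)])
depth z 0.011856984734296944 table -0.000809182953584994 0.0726
5.8917
```

View pics/crop1.png

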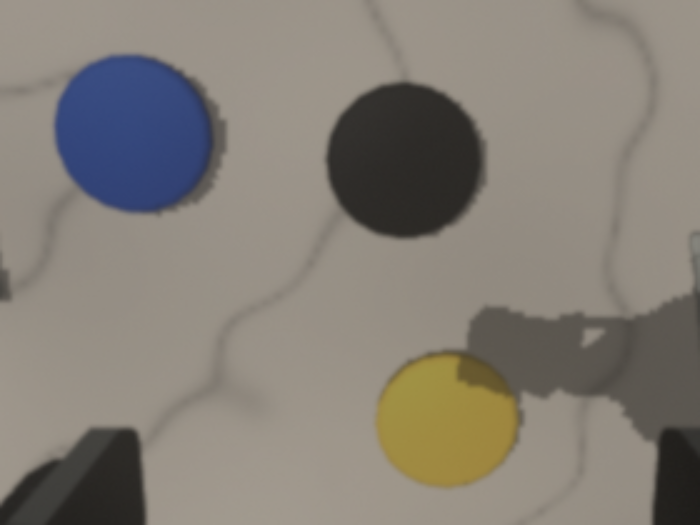

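View pics/m34.png

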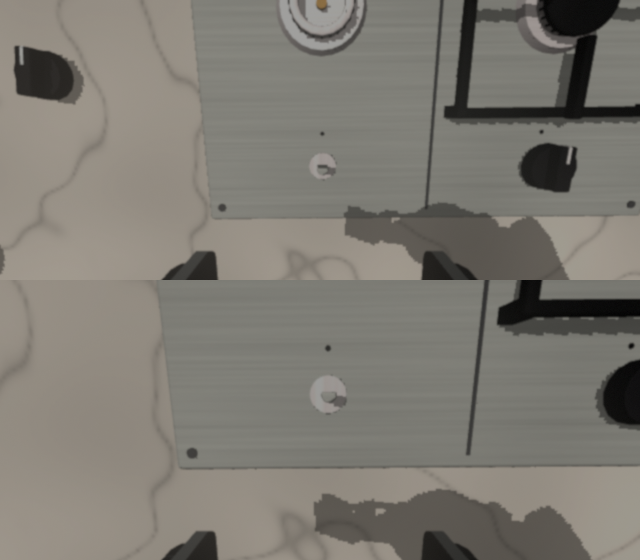

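View pics/w5.png

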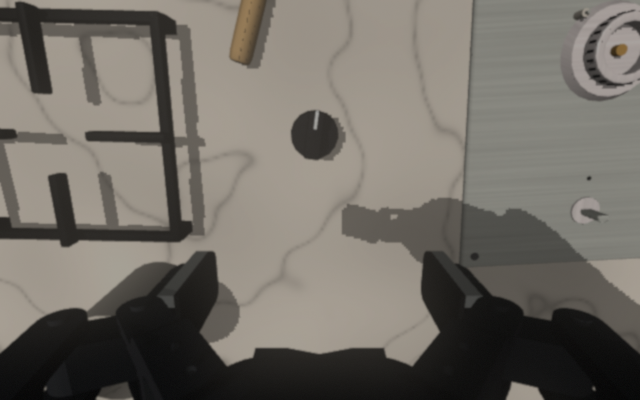

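Crop: black disc (402,160) beside blue and yellow – black is the cap. m34: stem at (322,166), and (328,395) for the second view. w5: knob at (315,135), its white line pointing up and slightly right.

Run:
```python
from h import *
z5=load("w5")[0]; k=onplane(z5,315,135,.02); print(k)
env.movel([k[0]-.065,k[1],.18],velocity=.3); shot("w6")
env.movel([k[0]-.045,k[1],.18],velocity=.3); shot("w7")
env.movel([k[0]-.045,k[1],.25],velocity=.4)
env.reach([.55,.125,.23],down(0.05)); shot("w8")
env.movel([.51,.125,.23],velocity=.3); shot("w9")
print(env.get_state()["time"])
a=load("w6")[1][20:270,200:440]; b=load("w8")[1][0:250,200:440]; c=load("w9")[1][0:250,200:440]
cv2.imwrite("pics/m678.png",np.hstack([a,b,c]))
```

```text
[0.54404135 0.37868144 0.02      ]
8.3583
```

View pics/m678.png

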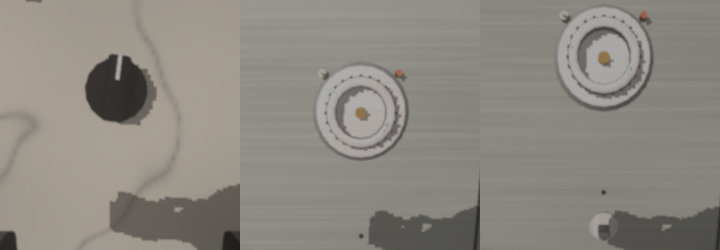

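m678: knob at (317,110) with its line up to (322,75); head in w8 at (322,112) and in w9 at (325,58), with both pins to the rear. Now measuring them.

Run:
```python
from h import *
# head by rim depth + base ellipse
def circ(P2):
    A=np.c_[2*P2,np.ones(len(P2))]; s=np.linalg.lstsq(A,(P2**2).sum(1),rcond=None)[0]; return s[:2],np.sqrt(s[2]+s[:2]@s[:2])
rb=[]
for n,g in(("w8",(322,112)),("w9",(325,58))):
    z,im,D=load(n); C=cloud(z,D); p0=onplane(z,*g,.03)
    near=np.hypot(C[...,0]-p0[0],C[...,1]-p0[1])<.045
    rim=near&(C[...,2]>.025)&(C[...,2]<.036); Q=C[rim]; 
    h=cv2.convexHull(Q[:,:2].astype(np.float32)); (cx,cy),r=cv2.minEnclosingCircle(h)
    hull=h[:,0]; print(n,"p0",p0[:2].round(4),"rim n",len(Q),"z",np.median(Q[:,2]).round(4),"hullfit",circ(hull.astype(float)),"mec",round(cx,4),round(cy,4),round(r,4))
    m=(im.min(2)>150); c=blob(m,g,800); e=cv2.fitEllipse(cv2.convexHull(c)); print("  base ell",np.round(e[0],1),np.round(e[1],1),onplane(z,*e[0],.016).round(4)); rb.append(ray(z,*e[0]))
print("base tri",tri(rb))
rs=[]
for n,g in(("w3",(322,166)),("w4",(328,115)),("w9",(323,228))):
    z,im,D=load(n); C=cloud(z,D); p0=onplane(z,*g,.02)
    near=np.hypot(C[...,0]-p0[0],C[...,1]-p0[1])<.02
    s=near&(C[...,2]>.024); Q=C[s]; vv,uu=np.nonzero(s); print(n,len(Q),Q[:,2].min() if len(Q) else 0,np.median(Q,0).round(4),Q.mean(0).round(4),uu.min(),uu.max(),vv.min(),vv.max())
    sub=im[g[1]-22:g[1]+22,g[0]-22:g[0]+22]; cv2.imwrite(f"pics/st_{n}.png",cv2.resize(sub,None,fx=6,fy=6,interpolation=cv2.INTER_CUBIC))
    # collar disc
    m=cv2.morphologyEx((im.min(2)>130).astype(np.uint8),cv2.MORPH_CLOSE,np.ones((9,9)))>0
    c=blob(m,g,60); e=cv2.minAreaRect(c); print("  collar",np.round(cv2.fitEllipse(cv2.convexHull(c)),1) if 0 else cv2.fitEllipse(cv2.convexHull(c)))
# knob
rl=[];rk=[];rn=[]
for n in("w6","w7"):
    z,im,D=load(n); C=cloud(z,D); g=proj(z,[.544,.379,.02])
    u,v=g.astype(int)
    m=(im.max(2)<62); m=cv2.morphologyEx(m.astype(np.uint8),cv2.MORPH_CLOSE,np.ones((7,7)))>0
    c=blob(m,g,500); pts=c[:,0]
    w=np.zeros(m.shape,bool); w[v-70:v+60,u-50:u+50]=True
    full=np.zeros(m.shape,np.uint8); cv2.drawContours(full,[c],-1,1,-1); full=cv2.dilate(full,np.ones((5,5)))
    ln=(im.min(2)>110)&(full>0); lc=blob(cv2.dilate((ln).astype(np.uint8),np.ones((2,2)))>0,(g[0],g[1]-20),15)
    r=cv2.minAreaRect(lc); b=cv2.boxPoints(r); b=b[np.argsort(b[:,1])]; top=b[:2].mean(0); bot=b[2:].mean(0)
    T=onplane(z,*top,.034);B=onplane(z,*bot,.034); d=T-B
    print(n,"line",top,bot,T.round(4),B.round(4),"len",np.linalg.norm(d),"yaw",np.degrees(np.arctan2(d[1],d[0])))
    low=pts[pts[:,1]>pts[:,1].min()+ .35*(np.ptp(pts[:,1]))]; e=cv2.fitEllipse(low); K=onplane(z,*e[0],.01)
    print("  skirt ell",np.round(e[0],1),np.round(e[1],1),K.round(4)); rl.append(ray(z,*top)); rk.append(ray(z,*e[0]))
    near=np.hypot(C[...,0]-.544,C[...,1]-.379)<.03; Q=C[near&(C[...,2]>.027)]
    hr=cv2.minAreaRect(Q[:,:2].astype(np.float32)); print("  bar depth z",np.median(Q[:,2]).round(4),hr)
    Q=C[near&(C[...,2]>.012)]; print("  skirt depth hull",circ(cv2.convexHull(Q[:,:2].astype(np.float32))[:,0].astype(float)))
print("tip",tri(rl)); print("skirt",tri(rk))
im=np.hstack([cv2.imread(f"pics/st_{n}.png") for n in("w3","w4","w9")]); cv2.imwrite("pics/st.png",im)
```

```text
w8 p0 [0.6127 0.1287] rim n 1955 z 0.0291 hullfit (array([0.61187621, 0.12968131]), np.float64(0.02773726816937002)) mec 0.612 0.1297 0.028
  base ell [323.4 113.7] [40.4 47. ] [0.6113 0.1274 0.016 ]
w9 p0 [0.6103 0.1288] rim n 2235 z 0.029 hullfit (array([0.61193622, 0.12966777]), np.float64(0.02771526810898662)) mec 0.612 0.1297 0.028
  base ell [323.1  56. ] [90.7 97.6] [0.6135 0.1303 0.016 ]
base tri (array([0.61145418, 0.12891437, 0.03133588]), [np.float64(0.0013833329716393095), np.float64(0.0013833329716392835)])
w3 9779 0.02423804300091834 [0.4717 0.1219 0.2806] [0.4735 0.1223 0.2794] 222 451 167 399
  collar ((321.62677001953125, 165.4188995361328), (25.062314987182617, 26.23484230041504), 24.86833953857422)
w4 1212 0.02862281368723656 [0.476  0.1283 0.2591] [0.4755 0.1276 0.235 ] 0 639 0 399
  collar ((327.3787536621094, 113.44637298583984), (35.532081604003906, 37.353515625), 7.697741985321045)
w9 99 0.024019448829358636 [0.4726 0.1215 0.0309] [0.472  0.1217 0.0299] 318 329 230 239
  collar ((319.13580322265625, 223.8649444580078), (18.274682998657227, 27.990854263305664), 31.033775329589844)Traceback (most recent call last):
  File "<stdin>", line 32, in <module>
  File "h.py", line 25, in blob
    c=min(cs,key=lambda c:np.hypot(*(np.array(cv2.minEnclosingCircle(c)[0])-guess))); return c
ValueError: min() iterable argument is empty
```

Run:
```python
from h import *
def circ(P2):
    A=np.c_[2*P2,np.ones(len(P2))]; s=np.linalg.lstsq(A,(P2**2).sum(1),rcond=None)[0]; return s[:2].round(4),np.sqrt(s[2]+s[:2]@s[:2]).round(4)
for n,g in(("w3",(322,166)),("w4",(328,115)),("w9",(323,228))):
    z,im,D=load(n); C=cloud(z,D); near=(np.hypot(C[...,0]-.472,C[...,1]-.1216)<.02)&(D>0)
    s=near&(C[...,2]>.027)&(C[...,2]<.04); Q=C[s]
    print(n,len(Q),"z",np.median(Q[:,2]).round(4),cv2.minAreaRect(Q[:,:2].astype(np.float32)),"x",Q[:,0].min(),Q[:,0].max(),"y",Q[:,1].min(),Q[:,1].max())
    cv2.imwrite(f"pics/st_{n}.png",cv2.resize(im[g[1]-22:g[1]+22,g[0]-22:g[0]+22],None,fx=6,fy=6,interpolation=cv2.INTER_CUBIC))
rl=[];rk=[]
for n in("w6","w7"):
    z,im,D=load(n); C=cloud(z,D); near=(np.hypot(C[...,0]-.544,C[...,1]-.379)<.03)&(D>0)
    sk=near&(C[...,2]>.008); bar=near&(C[...,2]>.028)
    vv,uu=np.nonzero(bar&(im.min(2)>100)); pts=np.c_[uu,vv].astype(np.float32)
    r=cv2.minAreaRect(pts); b=cv2.boxPoints(r); b=b[np.argsort(b[:,1])]; top=b[:2].mean(0)-[0,.5]; bot=b[2:].mean(0)
    T=onplane(z,*top,.034);B=onplane(z,*bot,.034); d=T-B
    print(n,len(pts),top,bot,T.round(4),B.round(4),"len",np.linalg.norm(d).round(4),"yaw",np.degrees(np.arctan2(d[1],d[0])).round(2)); rl.append(ray(z,*top))
    Q=C[bar]; print("  bar z",np.median(Q[:,2]).round(4),cv2.minAreaRect(Q[:,:2].astype(np.float32)))
    Q=C[sk]; print("  skirt hull",circ(cv2.convexHull(Q[:,:2].astype(np.float32))[:,0].astype(float)))
    Q=C[near&(C[...,2]>.013)&(C[...,2]<.024)]; print("  skirt top z",np.median(Q[:,2]).round(4),circ(cv2.convexHull(Q[:,:2].astype(np.float32))[:,0].astype(float)))
    print("  bgr knob crop",cv2.imwrite(f"pics/k_{n}.png",cv2.resize(im[80:146,287:353] if n=="w6" else im[110:176,287:353],(264,264),interpolation=cv2.INTER_CUBIC)))
print("tip",tri(rl))
cv2.imwrite("pics/st.png",np.vstack([np.hstack([cv2.imread(f"pics/st_{n}.png") for n in("w3","w4","w9")]),np.hstack([cv2.imread("pics/k_w6.png"),cv2.imread("pics/k_w7.png"),np.zeros((264,264,3),np.uint8)])]))
```

```text
w3 64 z 0.0312 ((0.47096166014671326, 0.12163974344730377), (0.0055620549246668816, 0.008266380056738853), 2.864851474761963) x 0.46806922124367273 0.4737967009325922 y 0.11748067679864739 0.12588394476432396
w4 128 z 0.0311 ((0.47047027945518494, 0.12153066694736481), (0.005789104383438826, 0.009189981035888195), 2.8915140628814697) x 0.46749130677993145 0.47356865355536526 y 0.11699234941756204 0.12625385640289924
w9 83 z 0.0311 ((0.4709101915359497, 0.12175558507442474), (0.006065867841243744, 0.009373743087053299), 4.608124256134033) x 0.4677071625684963 0.4741003968787997 y 0.11722678008738971 0.12659156702440524
w6 130 [325.10427856  74.50926208] [308.83084 141.18793] [0.5643 0.3739 0.034 ] [0.525  0.3839 0.034 ] len 0.0405 yaw -14.3
  bar z 0.0332 ((0.5446492433547974, 0.3793621361255646), (0.014005341567099094, 0.0403471477329731), 82.40191650390625)
  skirt hull (array([0.5439, 0.3795]), np.float64(0.0206))
  skirt top z 0.0183 (array([0.5434, 0.3795]), np.float64(0.0204))
  bgr knob crop True
w7 118 [329.4090271  115.80563354] [314.61465 177.59665] [0.5638 0.3727 0.034 ] [0.5248 0.3821 0.034 ] len 0.0401 yaw -13.59
  bar z 0.2022 ((0.5374242067337036, 0.373230516910553), (0.037351954728364944, 0.049944501370191574), 70.02852630615234)
  skirt hull (array([0.5385, 0.3788]), np.float64(0.0252))
  skirt top z 0.0183 (array([0.5437, 0.3795]), np.float64(0.0205))
  bgr knob crop True
tip (array([0.5638459 , 0.37340018, 0.03934924]), [np.float64(0.0005534616568266795), np.float64(0.0005534616568266512)])
```

View pics/st.png

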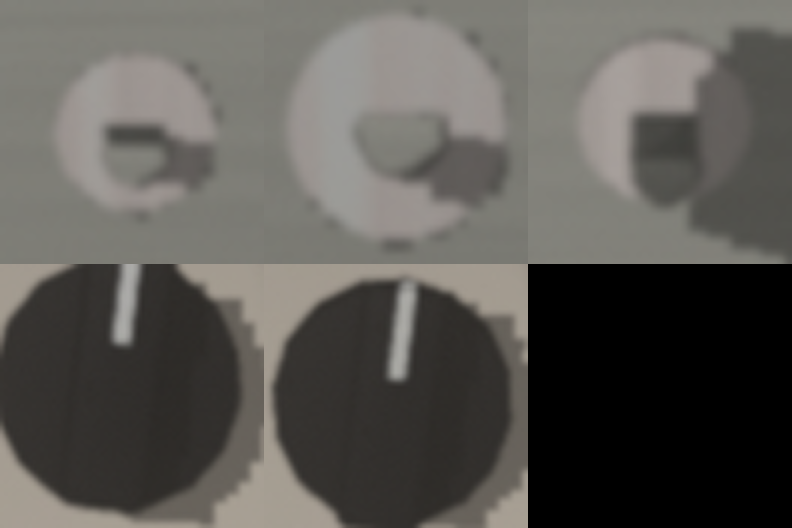

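Stem: top at z≈0.031, flat towards the rear, axis ≈(0.4723, 0.1217). Head: rim z 0.029, centre (0.6119, 0.1297), consistent with the 140 mm spacing. Knob: axis (0.5437, 0.3795), yaw −7.6°, bar top 0.033. Next, pick the cap.

Run:
```python
from h import *
p=[.4937,-.3700]
env.grip(.074,40)
env.reach([p[0],p[1],.20],down(0))
env.movel([p[0],p[1],.10],velocity=.2)
print("contact",env.movel([p[0],p[1],.0715],velocity=.04,stop_force=4))
s=env.get_state();print(s["tcp_pos"],s["force"])
env.grip(.05,40)
s=env.get_state();print(s["tcp_pos"],s["force"],s["opening"],s["gripper_force"])
env.movel([p[0],p[1],.15],velocity=.15); env.dwell(.2)
s=env.get_state();print(s["force"],s["opening"],s["time"])
w,im,D=shot("w10"); cv2.imwrite("pics/w10c.png",im[120:400,100:540])
```

```text
contact False
[ 0.49381834 -0.37007349  0.07157469] [ 0.28809581  0.54573043 -0.46114217]
[ 0.49393503 -0.37018902  0.07225103] [-1.40398531 -0.00635798  4.93386075] 0.05733960487272527 42.35951527400175
[-0.06725057 -0.32532588 -1.05957414] 0.05746332910955598 13.1083
```

View pics/w10c.png

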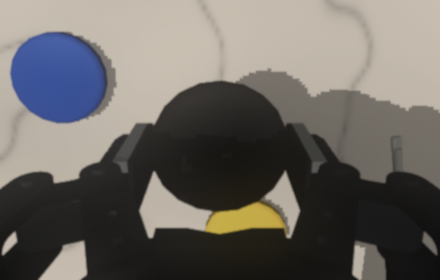

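Run:
```python
from h import *
z,im,D=load("w10"); C=cloud(z,D); t=z["tcp"]
m=(D>0)&(np.hypot(C[...,0]-t[0],C[...,1]-t[1])<.034)&(abs(C[...,2]-(t[2]-.06))<.012)&(abs(C[...,1]-t[1])<.026)
Q=C[m]; zz=np.median(Q[:,2]); Q=Q[abs(Q[:,2]-zz)<.003]; A=np.c_[Q[:,:2]-t[:2],np.ones(len(Q))]; s=np.linalg.lstsq(A,Q[:,2],rcond=None)[0]
print(len(Q),"top z rel tcp",zz-t[2],"tilt deg",np.degrees(np.arctan(s[:2])),"x",Q[:,0].min()-t[0],Q[:,0].max()-t[0])
m=(D>0)&(abs(C[...,1]-t[1])<.008)&(abs(C[...,2]-(t[2]-.062))<.01)&(abs(C[...,0]-t[0])<.05); print("chord x",C[m][:,0].min()-t[0],C[m][:,0].max()-t[0])
```

```text
13313 top z rel tcp -0.060628561765766364 tilt deg [-0.57263691  0.09452895] x -0.03085376678552293 0.028810163944035516
chord x -0.03085376678552293 0.028810163944035516
```

Run:
```python
from h import *
q=[.6127,.1297]
env.movel([.4937,-.37,.22],velocity=.3)
env.reach([q[0],q[1],.20],down(0.05))
env.movel([q[0],q[1],.115],velocity=.15); env.dwell(.2)
print("contact",env.movel([q[0],q[1],.0955],velocity=.02,stop_force=3))
s=env.get_state();print(s["tcp_pos"],s["force"],s["torque"],s["time"])
w,im,D=shot("w11")
```

```text
contact True
[0.61254038 0.12963738 0.09723435] [-0.26526666  0.21624049  4.47967081] [-0.12366534  0.18464406  0.05118827] 17.15
```

Run:
```python
from h import *
env.grip(.074,40)
s=env.get_state();print(s["tcp_pos"],s["force"])
x,y,_=s["tcp_pos"]
env.movel([x,y,.16],velocity=.12)
env.movel([x-.055,y,.20],velocity=.3)
z,im,D=shot("w12"); C=cloud(z,D); m=(D>0)&(np.hypot(C[...,0]-.612,C[...,1]-.13)<.025)&(C[...,2]>.02)&(C[...,2]<.06)
Q=C[m]; s=np.linalg.lstsq(np.c_[Q[:,:2]-[.612,.13],np.ones(len(Q))],Q[:,2],rcond=None)[0]; print("plane",s,"tilt",np.degrees(s[:2]),len(Q))
c=blob(im.max(2)<62,proj(z,[.612,.13,.04]),800);e=cv2.fitEllipse(c);print(e,onplane(z,*e[0],.035),env.get_state()["time"])
cv2.imwrite("pics/w12c.png",im[0:260,160:480])
```

```text
[0.61168954 0.12934457 0.09617075] [ 0.26128423  0.06761774 -0.6052199 ]
plane [-0.00097444 -0.0016621   0.03679153] tilt [-0.05583105 -0.09523144] 4527
((323.1596374511719, 122.77740478515625), (85.19239807128906, 86.81553649902344), 172.24693298339844) [0.61220163 0.12978896 0.035     ] 18.6167
```

View pics/w12c.png

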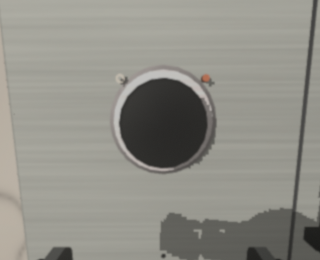

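Cap is seated: level to 0.1°, concentric, top at 0.037. Now the knob.

Run:
```python
from h import *
k=[.5437,.3795]; yk=np.radians(-7.6)
env.movel([.55,.13,.22],velocity=.4)
env.reach([k[0],k[1],.20],down(yk)); env.grip(.04,70)
env.movel([k[0],k[1],.125],velocity=.2)
print("contact",env.movel([k[0],k[1],.098],velocity=.04,stop_force=4))
env.grip(.005,70)
s=env.get_state();print(s["tcp_pos"],s["force"],s["opening"],s["gripper_force"])
env.movel([k[0],k[1],.17],velocity=.15); env.dwell(.2)
s=env.get_state();print(s["tcp_pos"],s["force"],s["opening"],s["time"],s["qpos"])
z,im,D=shot("w13"); C=cloud(z,D); t=z["tcp"]
f=np.array([np.cos(yk),np.sin(yk)]); L=(C[...,:2]-t[:2])@f; W=(C[...,:2]-t[:2])@np.array([-f[1],f[0]]); H=C[...,2]-t[2]
for lo,hi in((-.070,-.058),(-.085,-.072)):
    m=(D>0)&(H>lo)&(H<hi)&(abs(W)<.006)&(abs(L)<.04); print(m.sum(),"H",np.median(H[m]) if m.any() else 0,"L",np.percentile(L[m],[1,99]) if m.any() else 0)
cv2.imwrite("pics/w13c.png",im[120:400,160:480])
```

```text
contact False
[0.54399638 0.3796691  0.09851346] [ 0.11920253 -0.28606855  3.15338932] 0.011420105705634225 69.59838509559631
[0.54313725 0.37904125 0.16856466] [ 0.16795937  0.38588738 -0.0754589 ] 0.01146985717559978 22.8167 [-0.50102641  0.61540563 -0.28613371  1.67774919  0.21249249  0.88142711
 -2.57687921]Traceback (most recent call last):
  File "<stdin>", line 11, in <module>
KeyError: 'tcp'
```

Run:
```python
from h import *
yk=np.radians(-7.6)
z,im,D=load("w13"); C=cloud(z,D); t=z["tcp"]
f=np.array([np.cos(yk),np.sin(yk)]); L=(C[...,:2]-t[:2])@f; W=(C[...,:2]-t[:2])@np.array([-f[1],f[0]]); H=C[...,2]-t[2]
for lo,hi in((-.072,-.058),(-.087,-.074)):
    m=(D>0)&(H>lo)&(H<hi)&(abs(W)<.005)&(abs(L)<.04); print(m.sum(),"H",np.median(H[m]) if m.any() else 0,"L",np.percentile(L[m],[0,100]) if m.any() else 0)
m=(D>0)&(abs(L)<.03)&(abs(W)<.03)&(H<-.055)&(H>-.11); hh=np.histogram(H[m],bins=11,range=(-.11,-.055)); print(hh)
w=m&(im.min(2)>100); v,u=np.nonzero(w); print("white",len(u),u.mean(),v.min(),v.max(),"L",L[w].min(),L[w].max(),"W",W[w].mean())
p=np.polyfit(L[w],W[w],1); print("line yaw rel tool deg",np.degrees(np.arctan(p[0])),"W at 0",p[1]); print(env.get_state()["orientation"])
```

```text
2033 H -0.06524514904750112 L [-0.01910834  0.02174075]
153 H -0.07947311376180514 L [0.01924127 0.02125041]
(array([   0,    0,   23,  279,  303,  917,  437,  108, 1788, 1165,  345]), array([-0.11 , -0.105, -0.1  , -0.095, -0.09 , -0.085, -0.08 , -0.075,
       -0.07 , -0.065, -0.06 , -0.055]))
white 227 320.26872246696036 218 303 L -0.018656757777328115 0.021219923604497634 W -0.00015897070298775688
line yaw rel tool deg 5.5311011322378025 W at 0 -0.0015168340692222045
[ 6.26999884e-04  9.97806936e-01 -6.61844434e-02 -7.38441891e-04]
```

```bash
cat >> h.py <<'E'
YS=0.057
def settle(xy,z,off):
    """fine xy correction from the measured tcp"""
    for _ in range(2):
        env.movel([xy[0]+off[0],xy[1]+off[1],z],velocity=.03); env.dwell(.15)
        off=off+np.array(xy)-env.get_state()["tcp_pos"][:2]
    return off
E
python3 - <<'E'
from h import *
g=np.array([.4721,.1217])
env.movel([.5431,.379,.2],velocity=.3)
env.reach([g[0],g[1],.18],down(YS))
env.movel([g[0],g[1],.140],velocity=.15)
off=settle(g,.136,np.zeros(2)); s=env.get_state(); print("off",off,s["tcp_pos"],s["orientation"],s["force"],s["time"])
hit=env.movel([g[0]+off[0],g[1]+off[1],.1165],velocity=.02,stop_force=4)
s=env.get_state(); print(hit,s["tcp_pos"],s["force"],s["torque"],s["time"])
E
```

```text
off [1.92426372e-05 1.73416214e-05] [0.47185896 0.12168383 0.13599265] [-5.38357619e-08  9.99593799e-01  2.84997698e-02 -1.94974846e-05] [ 0.29186927  0.42091551 -1.24087775] 25.4083
False [0.47215011 0.12174413 0.11658399] [ 0.77609544 -0.46757971 -0.56326289] [0.00392789 0.03574691 0.00441289] 26.5333
```

Run:
```python
from h import *
s=env.get_state(); x,y=.4721,.1217
for z in np.arange(.1155,.1049,-.001):
    env.movel([x,y,z],velocity=.02); env.dwell(.1); s=env.get_state(); print(round(z,4),s["tcp_pos"].round(4),s["force"].round(2),round(float(s["opening"]),4),round(float(s["time"]),2))
    if s["force"][2]>17: break
shot("w14")
```

```text
0.1155 [0.4721 0.1217 0.1155] [-0.01  0.45  0.29] 0.0117 26.88
0.1145 [0.4721 0.1217 0.1145] [ 0.66  0.28 -0.94] 0.0114 27.23
0.1135 [0.4721 0.1217 0.1136] [-0.5  -0.3   3.29] 0.0117 27.58
0.1125 [0.4721 0.1217 0.1125] [-1.07  0.33  4.66] 0.0118 27.93
0.1115 [0.4721 0.1217 0.1115] [-1.29 -0.3   4.2 ] 0.0114 28.28
0.1105 [0.4721 0.1217 0.1106] [-0.98 -0.14  6.34] 0.0119 28.63
0.1095 [0.4721 0.1217 0.1096] [-0.77 -0.41  7.29] 0.0118 28.98
0.1085 [0.4722 0.1217 0.1087] [-1.48 -0.87  7.41] 0.0118 29.33
0.1075 [0.4722 0.1218 0.1081] [-4.41 -1.   12.42] 0.0116 29.68
0.1065 [0.4723 0.1218 0.1078] [-6.19 -1.28 22.55] 0.0113 30.03
```

Run:
```python
from h import *
z,im,D=load("w14"); C=cloud(z,D); t=z["tcp"]; d=C-t
m=(D>0)&(abs(d[...,1])<.005)&(abs(d[...,0])<.02)&(d[...,2]<-.055)&(d[...,2]>-.075); print("bar top z",np.median(C[m][:,2]),"rel",np.median(d[m][:,2]))
env.dwell(.5); s=env.get_state(); print(s["tcp_pos"],s["force"],s["opening"],s["time"])
im2,D2=camera("top"); print(cv2.imwrite("pics/top_end.png",cv2.resize(im2[130:260,180:460],None,fx=2.5,fy=2.5)))
```

```text
bar top z 0.04286384510189513 rel -0.06498056860574088
[0.47232793 0.1218093  0.10786238] [-5.58412496 -1.63343846 22.43166158] 0.011743312238766344 30.5833
True
```

View pics/w14.png

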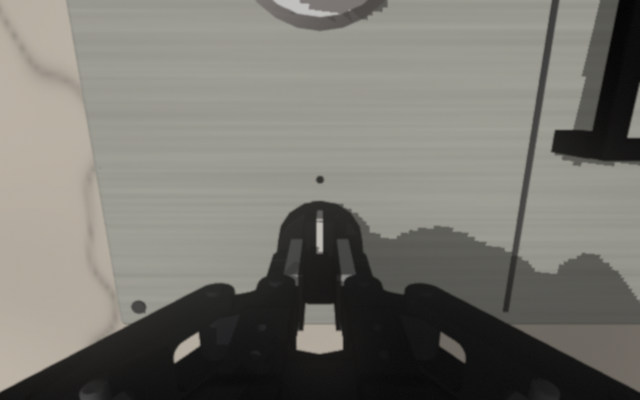

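The knob's line (320,235) points at the rear mark (320,180). The bar top at 0.043 is where a fully pressed knob should sit (0.044, less the 1 mm depth bias), and the stem is at its stop. Handing in.

```bash
python3 -c "
from h import *
print(job.job_done())"
```

```text
the job is handed in; nothing more can be done
None
```

Job handed in at about 31 s: the cap sits seated and level on the left burner head, and the knob is home on its stem, pointer to the rear, still held pressed to the stop with about 22 N.

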